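Pass a vial rack through a gated loading chute

TASK

Pass the loaded vial rack through the chute, past its gate and fully home against the end stop. With one fingertip press down the long paddle beside the chute, so that the gate sinks below the deck, and keep it down while another fingertip pushes the rack along from behind; once the whole rack is past, let the paddle come up so that the gate shuts behind it, and finish clear of everything. Do not grasp or lift the rack or its vials, keep both vials standing in it, and leave the flask and bottles nearby where they are.

Things in the scene. Friction and masses are not known exactly. Their poses are not given: they have to be found in the camera images.
- chute: Fixed metal chute on a grey base plate (x -205 to 130 mm, y -37 to 134 mm). Origin on the bench, under the gate, on the chute's centre line; +x is the way the rack is pushed, +y the paddle's side, z up. Deck at z = 42 mm, from x = -190 (open mouth) to the end stop at +120. Side walls: inner faces at y = -29.5 and +29.5, outer at -35 and +35, tops at z = 62 mm. Hinge pedestals at y = 108 to 128, up to z = 60.
- end_stop (a point): Middle of the end stop's face where it meets the deck, at x = +120, z = 42 mm in the chute's frame. The stop stands 26 mm above the deck across the chute.
- blade (a point): Middle of the top edge of the gate: a steel blade 6 mm thick (along the chute) and 41 mm wide, standing across the deck, 12 mm proud of it when shut. It sinks through a 14 mm slot when the paddle is pressed and moves with the gate.
- gate (a joint): Angle of gate and paddle together about their hinge: 0 = gate shut (a light spring returns it), growing to 0.26 rad (hard stop) as the paddle goes down. Above 0.14 the blade is below the deck and the rack can pass; 0.18 to 0.24 is good to hold. 0.1 rad lowers the paddle's middle by 5.3 mm. About 2 N starts it, about 5 N holds it fully down. The rack cannot push the gate open.
- paddle_top (a point): Grey ribbed bar beside the chute, 230 (along it) x 36 x 8 mm, on one hinge with the gate. The point is the middle of its top face; gate shut, that is x = -92.5, y = +65, z = 66 mm in the chute's frame, axes as the chute's. May be pressed anywhere along it, and a fingertip may slide along it. Pressed, it tilts down towards the chute about the hinge line at y = +118, z = 50 mm.
- paddle: The moving lever that carries both the paddle bar and the gate blade. Origin on the hinge line at x = 0, y = +118, z = 50 mm in the chute's frame; gate shut, its axes are the chute's.
- rack: Loose white vial rack, a block 108 (along the chute) x 56 x 40 mm with three 26 mm wells in a row, about 0.25 kg, lying on the deck in the chute before the gate. Origin at the centre of its underside; x along the chute, z up. Home, its front touches the end stop: its origin is then at x = +66 mm in the chute's frame, its rear at +12 mm. The rear well is empty.
- vial_white_cap: Loose glass sample vial with a white cap, 24 mm across, 52 mm high, in the middle or front well of the rack; origin at the centre of its underside, 6 mm above the rack's underside.
- vial_black_cap: Loose glass sample vial with a black cap, 24 mm across, 52 mm high, in the other of these two wells; origin at the centre of its underside.
- flask: Bystander: stoppered conical flask, 64 mm wide, 106 mm high, origin at the centre of its underside.
- reagent: Bystander: glass reagent bottle, 55 mm wide, 93 mm high, origin at the centre of its underside.
- wash: Bystander: plastic wash bottle with a bent spout, 65 x 84 x 183 mm, origin at the centre of its underside.
Things that resemble listed ones, but are neither listed nor needed, are in the scene too. What is shaped like the vial_black_cap but red or turquoise is not meant. Of the things like the vial_white_cap, leave any that is purple; of the rest the smaller one is meant.

How it is judged:
On the way, in this order (a step that is already met when the one before it is completed fails the run):
1. a finger holds the paddle down and the gate is below the deck, the rack still before it (value of joint gate above 0.14 rad and contact force between the fingers and paddle above 0.3 N and x of rack in the frame of chute below -0.045 m), for 0.1 s.
2. a finger pushes the rack over the sunken gate while the paddle is held down (value of joint gate above 0.13 rad and contact force between the fingers and paddle above 0.2 N and contact force between the fingers and rack above 0.1 N and x of rack in the frame of chute between -0.035 and 0.055 m), for 0.1 s.
At the end, for the whole second after the job is handed in: The rack lies flat on the deck at rest within 6 mm of the end stop, the gate is shut behind it (joint under 0.04 rad) and both vials stand upright in the rack's wells (x of rack in the frame of chute above 0.06 m and value of joint gate below 0.04 rad and z of rack in the frame of chute between 0.038 and 0.046 m and linear speed of rack below 0.01 m/s and angle between each of vial_white_cap, vial_black_cap's own z axis and vertical below 0.15 rad and z of each of vial_white_cap, vial_black_cap in the frame of rack below 0.012 m and horizontal distance between each of vial_white_cap, vial_black_cap and rack below 0.045 m); the robot touches nothing.
It fails at once if the gate is let up while the rack is over it (x of rack in the frame of chute between -0.048 and 0.052 m and value of joint gate below 0.1 rad).
It fails at once if the rack is lifted or tipped (z of rack in the frame of chute above 0.052 m or angle between rack's own z axis and vertical above 0.15 rad).
It fails at once if a vial is lifted out of its seat (z of any of vial_white_cap, vial_black_cap in the frame of rack above 0.02 m).
It fails at once if a bystander is moved more than 15 mm or tipped (distance of any of flask, reagent, wash from where it was at the start of the episode above 0.015 m or angle between any of flask, reagent, wash's own z axis and vertical above 0.25 rad).
It also fails if it takes over 43 s, if anything falls off the work surface, if the arm or the gripper's body presses on something with over 40 N, if the wrist force passes 120 N, or if a joint passes its speed limit or range.

ROBOT

A 7-joint arm with a two-finger parallel gripper is mounted at the origin on a cart in front of the work surface, level with it; the furniture and walls round the work are solid. World frame = base frame: x ahead of the robot, y to its left, z up, the work surface at z = 0. Lengths are in m, angles in rad, forces in N, time in s.
With the tool pointing down it reaches from about 0.425 to 0.925 m from the base axis. Payload 6.8 kg.
Tool frame: the origin (TCP) lies on the mounting face of the last link; the fingertips stand 173 mm ahead of it and the grasp point (between the pads) lies 155 mm ahead of it; z points along the fingers, y is the line along which they close (so a half turn about z gives the same grasp; the last joint's range is limited). The gripper opens to 85 mm and grips with 20 to 120 N. Pads are 22 mm wide; open, the fingers measure 114 mm over their backs; the gripper's body (76 mm by 85 mm) begins 54 mm behind the grasp point. The pads swing forward as they close: fully open they stand 13 mm farther back than shut.
Start: joints at [1.21, 0.477, 0.022, 1.555, -0.011, 1.109, -0.083], TCP at [0.169, -0.654, 0.405] pointing down, gripper open.
Joint ranges: [-2.96, 2.96], [-0.34, 2.1], [-1.41, 1.46], [0.24, 2.44], [-1.37, 4.51], [0.17, 1.92], [-2.96, 2.96]. Speed limits (rad/s): [2.39, 2.39, 3.14, 3.14, 3.14, 3.14, 3.14].

INTERFACE

Orientations are given as a unit quaternion [w, x, y, z].
In Python, from station import bot gives the robot as it stands. The module is installed in compiled form; this text tells all that it offers.
- The arm moves only by the shell command python3 -m pendant 'ROWS' [FORCE]. ROWS is JSON, a list of rows, each a list of 5 numbers: the finger opening in m, from 0 to 0.0854, then the shift along the tool's x, y, z in m, then the turn about the tool's z in degrees. In form: [[jaw, x, y, z, yaw], ...]. A call has 1 to 12 rows; each row shifts and turns the commanded pose from where the row before left it, along the tool's axes as they then stand; what a row does not reach is not made up. A row lasts 1/12 s, in which the tool goes at most 41.7 mm and 7.16 degrees, less where a joint would pass 70% of its speed; a pose out of reach is approached as far as the arm can. A call with a gripper value outside its range is refused whole. The fingers move at their own pace and stop on an object; FORCE is the grip in N (left out, the last holds). Time passes only in rows, so rows that do not move let the fingers close. It gives the time, the measured TCP pose, the force, the opening and the grip force at its end, in the units of the state.
- bot.get_obs(): the state, without advancing time (a new reading comes with each control period).
- bot.read_camera(name): name is "scene" or "top"; returns (picture, depth): 420x560x3 uint8, blue, green, red; 420x560 float32, m along the optical axis (not along the pixel's ray), 0 where there is no reading.
- bot.camera_model(name): a dict with "intrinsics" (3x3 intrinsics, pixels), "R" (3x3) and "t" (3): a world point X has camera coordinates R X + t. Camera axes: x right, y down, z forward; pixel columns grow to the right and rows downward; lengths in m; the calibration is good to about 2 mm. A picture is of the moment at which its call begins. camera_model takes no time and is no camera call.
- bot.hand_in(): hands the job in; it is judged then, once.
Trained networks look in the newest picture that a camera, given by its name, has taken for a name from the list of things; names that differ only in an ending like _2 or _b are one class to them, and where a whole thing is asked for, a point or a joint stands for the part that bears it (a point fixed in the world has none). Each returns a list of dicts, best first, with "score" (0 to 1); they miss things now and then, are a little off and sometimes report something else, mostly with a low value. They report only what shows in the picture. A call takes as long as a camera call. They do not tell look-alikes from the thing itself.
- bot.boxes_of(name, camera): "at" ([column, row] in pixels, amid what is visible of it).
- bot.trace(name, camera): "mask" (420x560 bool, what is visible of it) and "at" ([column, row] in pixels, amid what is visible of it).
- bot.pinpoint(name, camera): "at" ([column, row] in pixels: a listed point, or the origin of a listed thing).
The state is a dict: "t": time; "q": joint angles; "joint_vel": joint speeds; "joint_torque": joint torques, N m; "eef_pos": TCP position; "tool_rot": TCP orientation; "contact_force": force on the tool from outside, world axes, zero at the start; "torque": the same for the moment, N m; "gripper_width": opening from 0.0 (shut) to 1.0 (fully open); "grasp_force": force on a finger pad.
Only numpy, scipy, OpenCV 4.12 (cv2) and the standard library are available. Lean on these libraries where they do the work, as an engineer would, in place of code of your own. Each camera call takes 0.05 s, during which the arm holds its last target. There are 200 camera calls.

## Working session

There is one attempt and no reset: what is moved stays moved. The work goes in short steps, Python scripts to look and compute and a shell command to move; the robot and the scene stay as the last step left them, time stands still between calls to the robot, and variables do not carry over. Pictures are saved under pics/ and viewed, at most 10 in all, crops included, and the job is handed in when it is done.

```bash
mkdir -p pics; cat > h.py <<'E'
import numpy as np, cv2
from station import bot
def look(cam,fn=None):
    p,d=bot.read_camera(cam)
    if fn: cv2.imwrite('pics/'+fn,p)
    return p,d
def ray(cam,uv,z):
    m=bot.camera_model(cam);K,R,t=map(np.array,(m['intrinsics'],m['R'],m['t']))
    c=-R.T@t; r=R.T@np.linalg.solve(K,[uv[0],uv[1],1]); return c+r*(z-c[2])/r[2]
def deproj(cam,d):
    m=bot.camera_model(cam);K,R,t=map(np.array,(m['intrinsics'],m['R'],m['t']))
    v,u=np.indices(d.shape); P=np.stack([(u-K[0,2])/K[0,0]*d,(v-K[1,2])/K[1,1]*d,d],-1)
    return (P-t.ravel())@R
def proj(cam,X):
    m=bot.camera_model(cam);K,R,t=map(np.array,(m['intrinsics'],m['R'],m['t']))
    c=K@(R@np.array(X)+t.ravel()); return c[:2]/c[2]
E
python3 - <<'E'
from h import *
print(bot.get_obs())
zs=dict(chute=0,end_stop=.042,blade=.054,paddle_top=.066,rack=.042,vial_white_cap=.048,vial_black_cap=.048,flask=0,reagent=0,wash=0,paddle=.05)
for c in('top','scene'):
    look(c,c+'0.png')
    for n,z in zs.items():
        for r in bot.pinpoint(n,c)[:4]: print(c,n,np.round(r['at']),round(r['score'],2),ray(c,r['at'],z).round(3))
E
```

```text
{'t': 0.0, 'q': array([ 1.20988906,  0.47781757,  0.02237761,  1.55644079, -0.01148465,
        1.10930911, -0.08309231]), 'joint_vel': array([ 1.31398346e-04, -4.21157877e-04,  5.63287055e-04,  2.48516255e-04,
       -9.75778086e-04, -9.21167151e-04, -4.47195857e-05]), 'joint_torque': array([-2.53487851e-04, -5.96462631e+01,  1.60781465e+00, -2.81195873e+01,
        1.24396576e-02,  9.34784854e-03,  5.69767337e-06]), 'eef_pos': array([ 0.16875212, -0.65328561,  0.40371896]), 'tool_rot': array([-9.01239167e-04,  9.92021106e-01,  1.26068525e-01, -1.99667727e-04]), 'contact_force': array([-0.08114911, -0.10896108,  0.28226051]), 'torque': array([ 0.00092055,  0.02035803, -0.04285975]), 'grasp_force': 0.0, 'gripper_width': 0.9986445336722846}
top chute [228. 231.] 0.55 [0.525 0.251 0.   ]
top end_stop [164. 252.] 0.71 [0.486 0.36  0.042]
top blade [230. 230.] 0.74 [0.522 0.244 0.054]
top paddle_top [292. 245.] 0.71 [0.493 0.138 0.066]
top rack [296. 207.] 0.87 [0.563 0.129 0.042]
top vial_white_cap [395. 221.] 0.76 [ 0.535 -0.045  0.048]
top vial_white_cap [317. 144.] 0.56 [0.675 0.089 
[... 673 characters left out ...]
 0.048]
scene vial_white_cap [341. 200.] 0.63 [0.506 0.003 0.048]
scene vial_white_cap [276. 220.] 0.45 [0.56  0.133 0.048]
scene vial_white_cap [251. 262.] 0.17 [0.514 0.249 0.048]
scene vial_black_cap [270. 230.] 0.75 [0.549 0.163 0.048]
scene vial_black_cap [239. 219.] 0.73 [0.613 0.177 0.048]
scene vial_black_cap [301. 200.] 0.55 [0.567 0.052 0.048]
scene flask [283. 343.] 0.89 [ 0.388  0.315 -0.   ]
scene reagent [351. 301.] 0.69 [0.361 0.174 0.   ]
scene wash [190. 242.] 0.72 [0.68  0.245 0.   ]
scene wash [252. 258.] 0.4 [0.561 0.201 0.   ]
scene wash [275. 226.] 0.2 [0.592 0.1   0.   ]
scene paddle [315. 276.] 0.94 [0.412 0.209 0.05 ]
scene paddle [277. 221.] 0.51 [0.556 0.136 0.05 ]
```

View pics/top0.png

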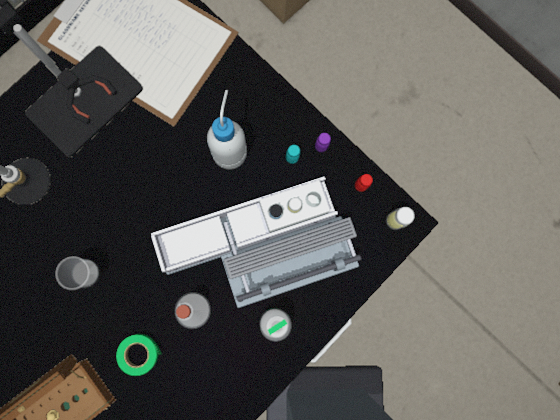

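View pics/scene0.png

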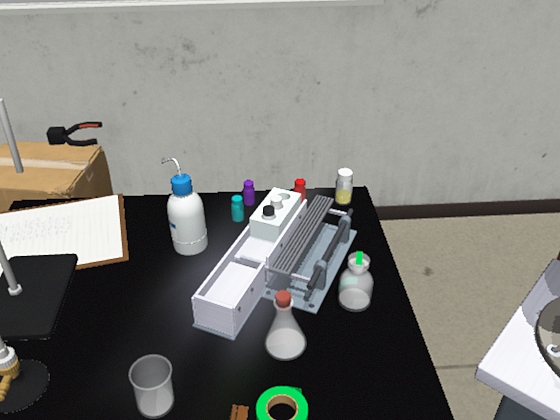

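Top view: the rack in the chute has a black cap at (276,212), a white cap at (295,205) and an empty well at (314,200). The look-alikes all stand loose outside it: a large white-capped vial at (401,218), red (364,183), turquoise (293,154) and purple (323,142). I choose the two vials in the rack. Next I fit the chute frame and check with a crop.

```bash
cat > fit.py <<'E'
from h import *
from scipy.optimize import least_squares
F={'end_stop':(.120,0,.042),'blade':(0,0,.054),'paddle_top':(-.0925,.065,.066),'paddle':(0,.118,.05)}
uv={'top':{'end_stop':(164,252),'blade':(230,230),'paddle_top':(292,245),'paddle':(253,295)},'scene':{'end_stop':(212,310),'blade':(253,259),'paddle_top':(303,232),'paddle':(315,276)}}
def T(p,X):
    c,s=np.cos(p[2]),np.sin(p[2]); return np.array([p[0]+c*X[0]-s*X[1],p[1]+s*X[0]+c*X[1],X[2]])
def res(p): return np.concatenate([proj(c,T(p,F[n]))-uv[c][n] for c in uv for n in F])
E
python3 - <<'E'
from fit import *
r=least_squares(res,[.52,.246,1.85],loss='soft_l1');p=r.x;print(p,np.degrees(p[2]),res(p).round(1))
img,d=look('top');P=deproj('top',d)
def loc(X):
    c,s=np.cos(p[2]),np.sin(p[2]);a=X[...,0]-p[0];b=X[...,1]-p[1];return np.stack([c*a+s*b,-s*a+c*b,X[...,2]],-1)
L=loc(P);z=L[...,2]
def st(n,m): print(n,m.sum(),np.percentile(L[m],[2,50,98],axis=0).round(4).tolist())
near=(abs(L[...,0])<.25)&(abs(L[...,1])<.15)
st('racktop',near&(abs(z-.082)<.005)&(abs(L[...,1])<.04))
st('paddle',near&(abs(z-.066)<.004)&(L[...,1]>.042)&(L[...,1]<.09)&(L[...,0]<.04))
st('walls',near&(abs(z-.062)<.003)&(abs(L[...,1])<.04)&(L[...,0]>-.04))
st('deck',near&(abs(z-.042)<.004)&(abs(L[...,1])<.035)&(L[...,0]>.01))
for n,X in dict(wash=(.68,.245,0),flask=(.387,.317,0),reag=(.357,.173,0)).items(): print(n,loc(np.array(X)).round(3))
o=img.copy()
for X in [(-.19,-.0295,.062),(-.19,.0295,.062),(.12,.0295,.062),(.12,-.0295,.062),(0,0,.054),(-.2075,.047,.066),(-.2075,.083,.066),(.0225,.047,.066),(.0225,.083,.066)]:
    cv2.circle(o,tuple(int(round(v*8)) for v in proj('top',T(p,X))),8,(0,0,255),-1,shift=3)
cv2.imwrite('pics/crop.png',cv2.resize(o[170:310,140:370],None,fx=3.4,fy=3.4,interpolation=cv2.INTER_CUBIC))
q=T(p,(-.197,.034,0));print('target',q)
x=bot.get_obs();from scipy.spatial.transform import Rotation as Ro
R=Ro.from_quat(np.roll(x['tool_rot'],-1)).as_matrix();print(R.round(3))
print('yaw',(np.degrees(np.arctan2(R[1,0],R[0,0])-p[2])),'shift tool',R.T@(q-x['eef_pos']))
E
```

```text
[0.52298564 0.24667449 1.8964567 ] 108.65896482622314 [-0.1  0.5 -1.1 -0.9  0.2  1.2 -1.7 -1.   3.9 -0.1 -4.4 -2.6  1.1 -3.5
  0.2  0.4]
racktop 1620 [[-0.1702, -0.0268, 0.0787], [-0.1153, 0.0024, 0.0818], [-0.0652, 0.0279, 0.0851]]
paddle 2797 [[-0.1977, 0.0476, 0.0627], [-0.0862, 0.0651, 0.0658], [0.0221, 0.0824, 0.069]]
walls 606 [[-0.0365, -0.0371, 0.0593], [0.0536, -0.0306, 0.0618], [0.1243, 0.0332, 0.0646]]
deck 2188 [[0.0127, -0.0309, 0.0389], [0.0684, -0.0031, 0.042], [0.1229, 0.0252, 0.0452]]
wash [-0.052 -0.148  0.   ]
flask [0.11  0.106 0.   ]
reag [-0.017  0.181  0.   ]
target [0.55379979 0.0491511  0.        ]
[[ 0.968  0.25   0.   ]
 [ 0.25  -0.968 -0.   ]
 [ 0.     0.    -1.   ]]
yaw -94.17685187838204 shift tool [ 0.54848267 -0.58414009  0.4047013 ]
```

View pics/crop.png

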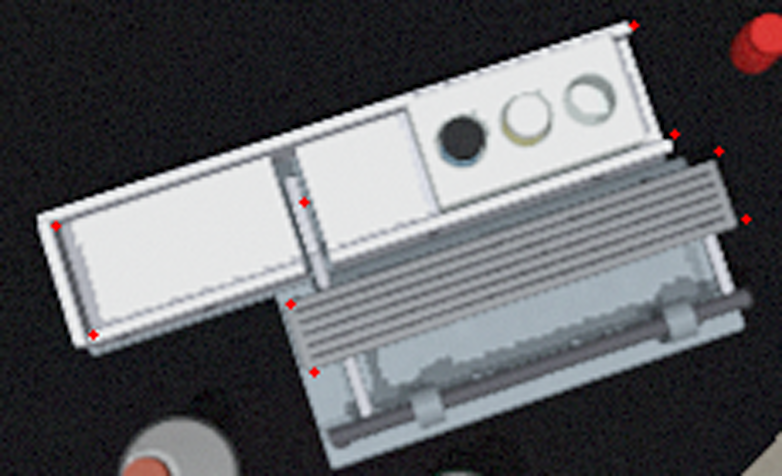

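Crop: black cap (462,139) and white cap (526,118) sit in the rack, and the empty rear well is at (590,98). The red fit dots are about 1° and 4 mm off, so I'll refine the fit from the paddle's depth points while starting to move.

```bash
cat > fr.py <<'E'
from fit import *
from scipy.spatial.transform import Rotation as Ro
import json,os
def loc(p,X):
    c,s=np.cos(p[2]),np.sin(p[2]);a=X[...,0]-p[0];b=X[...,1]-p[1];return np.stack([c*a+s*b,-s*a+c*b,X[...,2]],-1)
def tool(p,X,n=True):  # shift in tool axes from current pose to chute-frame point of TCP, plus yaw
    o=bot.get_obs();R=Ro.from_quat(np.roll(o['tool_rot'],-1)).as_matrix()
    y=np.degrees(np.arctan2(R[1,0],R[0,0])-p[2]); c,s=np.cos(np.radians(0)),0
    print('tcp chute',loc(p,o['eef_pos']).round(4),'yaw',y.round(2),'shift',(R.T@(T(p,X)-o['eef_pos'])).round(4),'F',o['contact_force'].round(1),'t',o['t'])
E
python3 - <<'E'
from fr import *
p=np.array([.52299,.24667,1.89646]); img,d=look('top');P=deproj('top',d)
for _ in range(3):
    L=loc(p,P);z=L[...,2]
    m=(abs(z-.066)<.006)&(abs(L[...,1]-.065)<.026)&(L[...,0]>-.225)&(L[...,0]<.04)
    k=cv2.morphologyEx(m.astype(np.uint8),cv2.MORPH_OPEN,np.ones((5,5)))>0
    (c,w,a)=cv2.minAreaRect((P[k][:,:2]*1000).astype(np.float32))
    Q=P[k][:,:2];u,s,v=np.linalg.svd(Q-Q.mean(0),full_matrices=False);e=v[0]*np.sign(v[0,1])
    th=np.arctan2(e[1],e[0]); C=np.array(c)/1000
    n=np.array([-e[1],e[0]]); o=C+.0925*e-.065*n
    p=np.array([o[0],o[1],th]); print(p,np.degrees(th),w,a,C-Q.mean(0))
L=loc(p,P);z=L[...,2]
m=(abs(z-.082)<.006)&(abs(L[...,1])<.033)&(abs(L[...,0]+.12)<.08)
m=cv2.morphologyEx(m.astype(np.uint8),cv2.MORPH_OPEN,np.ones((3,3)))>0
print('rack',np.percentile(L[m],[1,50,99],axis=0).round(4).tolist(), cv2.minAreaRect((L[m][:,:2]*1000).astype(np.float32)))
m=(abs(z-.062)<.004)&(abs(L[...,1])<.04)&(L[...,0]>.01);print('walls',np.percentile(L[m],[1,99],axis=0).round(4).tolist())
np.save('p.npy',p); tool(p,(-.197,.034,.405))
E
python3 -m pendant '[[0.05,0.036,0,0,-7],[0.05,0.036,0.004,0,-7],[0.05,0.036,0.008,0,-7],[0.05,0.034,0.012,0,-7],[0.05,0.033,0.016,0,-7],[0.05,0.031,0.02,0,-7]]'
```

```text
[0.52319197 0.25046595 1.88294413] 107.88475195391295 (36.18088150024414, 229.83644104003906) 17.83810043334961 [ 0.0006887  -0.00062765]
[0.52319197 0.25046595 1.88294413] 107.88475195391295 (36.18088150024414, 229.83644104003906) 17.83810043334961 [ 0.0006887  -0.00062765]
[0.52319197 0.25046595 1.88294413] 107.88475195391295 (36.18088150024414, 229.83644104003906) 17.83810043334961 [ 0.0006887  -0.00062765]
rack [[-0.1743, -0.0274, 0.0778], [-0.1178, 0.001, 0.0818], [-0.0681, 0.028, 0.0853]] ((-121.44265747070312, 0.3317222595214844), (56.46052169799805, 108.67740631103516), 89.46746063232422)
walls [[0.0114, -0.0352, 0.0582], [0.2922, 0.0351, 0.0659]]
tcp chute [-0.7515  0.6149  0.4047] yaw -93.4 shift [ 5.47e-01 -5.88e-01 -3.00e-04] F [-0.1 -0.3  0.2] t 1.3
t: 1.8
eef_pos: [0.3807, -0.5933, 0.4049]
tool_rot: [0.0, 0.88, 0.476, -0.0]
contact_force: [0.2, -1.1, 0.2]
gripper_width: 0.585
grasp_force: 0.0
```

```bash
python3 -m pendant '[[0.05,0.036,0.016,0,-7],[0.05,0.036,0.016,0,-7],[0.05,0.036,0.016,0,-7],[0.05,0.036,0.016,0,-7],[0.05,0.036,0.016,0,-7],[0.05,0.036,0.016,0,-7],[0.05,0.036,0.018,0,-7],[0.05,0.036,0.018,0,-2.4],[0.05,0.036,0.018,0,0],[0.05,0.036,0.018,0,0],[0.05,0.036,0.018,0,0],[0.05,0,0,0,0]]'
python3 - <<'E'
from fr import *
tool(np.load('p.npy'),(-.200,.034,.31))
E
```

```text
t: 2.8
eef_pos: [0.5681, -0.2094, 0.4056]
tool_rot: [-0.001, 0.584, 0.812, 0.003]
contact_force: [0.3, 1.5, 1.4]
gripper_width: 0.583
grasp_force: 0.0
tcp chute [-0.4514  0.0984  0.4056] yaw 0.72 shift [0.2502 0.0673 0.0968] F [0.3 1.5 1.4] t 2.8
```

```bash
python3 -m pendant '[[0.05,0.036,0.0096,0.013,0.7],[0.05,0.036,0.0096,0.014,0],[0.05,0.036,0.0096,0.014,0],[0.05,0.036,0.0096,0.014,0],[0.05,0.036,0.0096,0.014,0],[0.05,0.036,0.0096,0.014,0],[0.05,0.036,0.0096,0.014,0],[0.05,0,0,0,0],[0.05,0,0,0,0],[0.05,0,0,0,0]]'
python3 - <<'E'
from fr import *
look('scene','s1.png');tool(np.load('p.npy'),(-.197,.034,.25))
E
```

```text
t: 3.63
eef_pos: [0.5559, 0.0404, 0.3078]
tool_rot: [0.0, 0.594, 0.805, -0.0]
contact_force: [0.0, -0.1, 0.0]
gripper_width: 0.581
grasp_force: 0.0
tcp chute [-0.2108  0.0335  0.308 ] yaw -0.8 shift [ 0.0139 -0.0007  0.0579] F [ 1.  -1.2 -0.6] t 3.6833
```

View pics/s1.png

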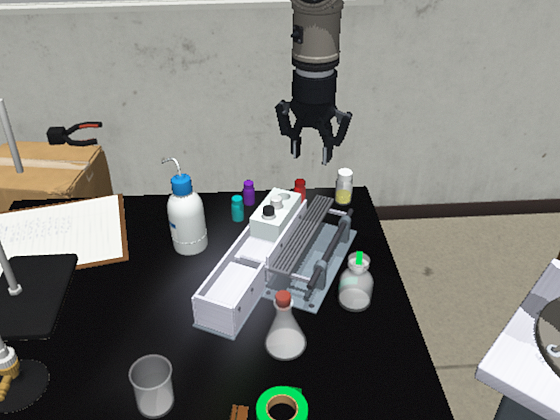

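The fingertips, at (297,152) and (324,160), hang behind and above the chute mouth with the gripper lined up. Going down.

```bash
python3 -m pendant '[[0.05,0.007,0,0.015,-0.8],[0.05,0.007,0,0.02,0],[0.05,0,0,0.02,0],[0.05,0,0,0.005,0],[0.05,0,0,0.002,0],[0.05,0,0,0.002,0],[0.05,0,0,0,0],[0.05,0,0,0,0]]'
python3 - <<'E'
from fr import *
tool(np.load('p.npy'),(-.197,.034,.235))
E
```

```text
t: 4.35
eef_pos: [0.5519, 0.0539, 0.2447]
tool_rot: [0.001, 0.588, 0.809, 0.001]
contact_force: [0.0, 0.3, -0.4]
gripper_width: 0.588
grasp_force: 0.0
tcp chute [-0.1959  0.033   0.2447] yaw 0.04 shift [-0.0011 -0.001   0.0097] F [ 0.   0.3 -0.4] t 4.35
```

```bash
python3 -m pendant '[[0.05,-0.001,-0.001,0.002,0],[0.05,0,0,0.002,0],[0.05,0,0,0.002,0],[0.05,0,0,0.002,0],[0.05,0,0,0,0],[0.05,0,0,0,0]]';python3 -m pendant '[[0.05,0,0,0.002,0],[0.05,0,0,0.002,0],[0.05,0,0,0,0],[0.05,0,0,0,0]]';
```

```text
t: 4.85
eef_pos: [0.5509, 0.0531, 0.2358]
tool_rot: [0.0, 0.588, 0.809, 0.0]
contact_force: [1.6, 0.1, 2.8]
gripper_width: 0.587
grasp_force: 1.0
t: 5.18
eef_pos: [0.5513, 0.0532, 0.232]
tool_rot: [0.001, 0.588, 0.809, 0.001]
contact_force: [2.2, 0.5, 3.1]
gripper_width: 0.58
grasp_force: 1.7
```

```bash
python3 -m pendant '[[0.05,0,0,0.002,0],[0.05,0,0,0.002,0],[0.05,0,0,0,0],[0.05,0,0,0,0]]';cat > gate.py <<'E'
from fr import *
p=np.load('p.npy');img,d=look('top');L=loc(p,deproj('top',d));z=L[...,2]
m=(L[...,1]>.05)&(L[...,1]<.08)&(L[...,0]>-.08)&(L[...,0]<.015)&(z>.045)&(z<.075)
a=np.polyfit(L[m][:,1],L[m][:,2],1);print('tilt',a[0],'z at 65',np.polyval(a,.065),m.sum())
m=(abs(z-.082)<.006)&(abs(L[...,1])<.033)&(abs(L[...,0])<.2)
print('rack x pct',np.percentile(L[m][:,0],[1,99]).round(4))
tool(p,(-.197,.034,.235))
E
python3 gate.py
```

```text
t: 5.52
eef_pos: [0.5512, 0.0533, 0.2279]
tool_rot: [0.0, 0.588, 0.809, 0.001]
contact_force: [5.2, 2.4, 4.9]
gripper_width: 0.585
grasp_force: 2.4
tilt 0.15690238439605747 z at 65 0.05781885884621741 962
rack x pct [-0.1745 -0.0679]
tcp chute [-0.1962  0.034   0.2279] yaw 0.11 shift [-0.0008  0.     -0.0071] F [4.6 0.4 4.1] t 5.5667
```

```bash
python3 -m pendant '[[0.05,0,0,0.002,0],[0.05,0,0,0,0],[0.05,0,0,0,0],[0.05,0.002,0,0,0],[0.05,0.003,0,0,0],[0.05,0.003,0,0,0],[0.05,0.003,0,0,0],[0.05,0.003,0,0,0],[0.05,0.003,0,0,0],[0.05,0.003,0,0,0],[0.05,0.003,0,0,0],[0.05,0.003,0,0,0]]'; python3 gate.py
```

```text
t: 6.57
eef_pos: [0.5424, 0.078, 0.2255]
tool_rot: [-0.0, 0.588, 0.809, -0.0]
contact_force: [0.7, -3.7, 3.0]
gripper_width: 0.582
grasp_force: 2.7
tilt 0.20559955025484178 z at 65 0.05520704594630093 951
rack x pct [-0.1553 -0.0512]
tcp chute [-0.1692  0.0346  0.2256] yaw 0.15 shift [-0.0278  0.0005 -0.0094] F [ 1.9 -3.1  3.7] t 6.6167
```

```bash
python3 -m pendant '[[0.05,0.004,0,0,0],[0.05,0.004,0,0,0],[0.05,0.004,0,0,0],[0.05,0.004,0,0,0],[0.05,0.004,0,0,0],[0.05,0.004,0,0,0],[0.05,0.004,0,0,0],[0.05,0.004,0,0,0],[0.05,0.004,0,0,0],[0.05,0.004,0,0,0],[0.05,0.004,0,0,0],[0.05,0.002,0,0,0]]'; python3 gate.py
```

```text
t: 7.62
eef_pos: [0.5282, 0.1223, 0.2257]
tool_rot: [-0.0, 0.588, 0.809, 0.0]
contact_force: [1.4, -4.0, 2.9]
gripper_width: 0.585
grasp_force: 2.8
tilt 0.19813354345301537 z at 65 0.05542902211598334 958
rack x pct [-0.0917 -0.0048]
tcp chute [-0.1232  0.0346  0.2257] yaw 0.16 shift [-0.0738  0.0004 -0.0093] F [ 0.8 -2.3  4.3] t 7.6667
```

```bash
python3 -m pendant '[[0.05,0.004,0,0,0],[0.05,0.004,0,0,0],[0.05,0.004,0,0,0],[0.05,0.004,0,0,0],[0.05,0.004,0,0,0],[0.05,0.004,0,0,0],[0.05,0.004,0,0,0],[0.05,0.004,0,0,0],[0.05,0.004,0,0,0],[0.05,0.004,0,0,0],[0.05,0.004,0,0,0],[0.05,0.002,0,0,0]]'; python3 -m pendant '[[0.05,0.004,0,0,0],[0.05,0.004,0,0,0],[0.05,0.004,0,0,0],[0.05,0.004,0,0,0],[0.05,0.004,0,0,0],[0.05,0.004,0,0,0],[0.05,0.004,0,0,0],[0.05,0.004,0,0,0],[0.05,0.004,0,0,0],[0.05,0.004,0,0,0],[0.05,0.004,0,0,0],[0.05,0.002,0,0,0]]'; python3 - <<'E'
import re
exec(open('gate.py').read())
look('scene','s2.png')
E
```

```text
t: 8.67
eef_pos: [0.514, 0.166, 0.2257]
tool_rot: [-0.0, 0.588, 0.809, 0.0]
contact_force: [2.5, -4.4, 3.1]
gripper_width: 0.589
grasp_force: 3.2
t: 9.67
eef_pos: [0.4998, 0.2095, 0.2257]
tool_rot: [-0.0, 0.588, 0.809, -0.0]
contact_force: [2.3, -4.6, 6.2]
gripper_width: 0.587
grasp_force: 3.4
tilt 0.18641542853258802 z at 65 0.055330428232672715 64
rack x pct [0.0391 0.0873]
tcp chute [-0.0315  0.0348  0.2257] yaw 0.14 shift [-0.1655  0.0004 -0.0093] F [ 2.1 -3.3  4.6] t 9.7167
```

View pics/s2.png

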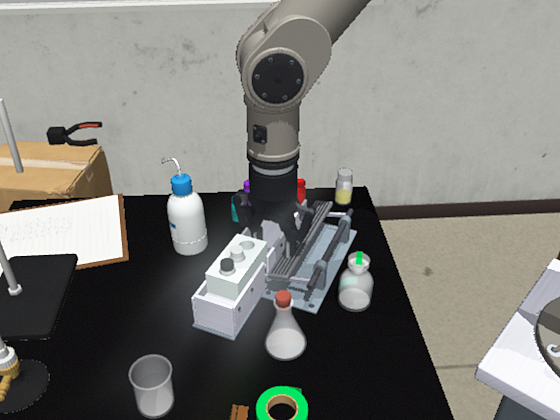

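The rack at (235,265) is most of the way in, both vials upright (caps at 227,264 and 237,254), and the flask, reagent and wash bottles are undisturbed. I'll push the remaining ~32 mm gently until the force rises.

```bash
python3 -m pendant '[[0.05,0.003,0,0,0],[0.05,0.003,0,0,0],[0.05,0.003,0,0,0],[0.05,0.003,0,0,0],[0.05,0.003,0,0,0],[0.05,0.003,0,0,0],[0.05,0.003,0,0,0],[0.05,0.003,0,0,0],[0.05,0.002,0,0,0],[0.05,0.002,0,0,0],[0.05,0,0,0,0]]'; python3 -m pendant '[[0.05,0.001,0,0,0],[0.05,0.001,0,0,0],[0.05,0.001,0,0,0],[0.05,0,0,0,0]]'; python3 gate.py
```

```text
t: 10.68
eef_pos: [0.4913, 0.2358, 0.2257]
tool_rot: [-0.0, 0.588, 0.809, -0.0]
contact_force: [2.4, -2.9, 4.9]
gripper_width: 0.588
grasp_force: 2.6
t: 11.02
eef_pos: [0.4905, 0.2383, 0.2257]
tool_rot: [0.0, 0.588, 0.809, -0.0]
contact_force: [2.5, -5.2, 5.6]
gripper_width: 0.588
grasp_force: 2.9Traceback (most recent call last):
  File "gate.py", line 4, in <module>
    a=np.polyfit(L[m][:,1],L[m][:,2],1);print('tilt',a[0],'z at 65',np.polyval(a,.065),m.sum())
    raise TypeError("expected non-empty vector for x")
TypeError: expected non-empty vector for x
```

```bash
python3 -m pendant '[[0.05,0.001,0,0,0],[0.05,0.001,0,0,0],[0.05,0,0,0,0]]'; python3 -m pendant '[[0.05,0.001,0,0,0],[0.05,0.001,0,0,0],[0.05,0,0,0,0]]'; sed -i 's/^a=.*/print(m.sum())/' gate.py; python3 gate.py
```

```text
t: 11.32
eef_pos: [0.4899, 0.2402, 0.2257]
tool_rot: [0.0, 0.588, 0.809, -0.0]
contact_force: [3.1, -4.8, 5.6]
gripper_width: 0.585
grasp_force: 3.2
t: 11.57
eef_pos: [0.4899, 0.2407, 0.2257]
tool_rot: [0.001, 0.589, 0.808, -0.001]
contact_force: [2.8, -7.9, 7.5]
gripper_width: 0.584
grasp_force: 5.3
0
rack x pct [0.0884 0.1198]
tcp chute [0.0009 0.0347 0.2257] yaw -0.03 shift [-0.1979  0.0008 -0.0088] F [ 2.4 -7.9  7.7] t 11.6167
```

The rack has stalled against the stop: force is up and the TCP isn't advancing. Back off slightly, then rise.

```bash
python3 -m pendant '[[0.05,0.001,0,0,0],[0.05,-0.003,0,0,0],[0.05,-0.002,0,0,0],[0.05,0,0,-0.002,0],[0.05,0,0,-0.003,0],[0.05,0,0,-0.003,0],[0.05,0,0,-0.004,0],[0.05,0,0,-0.006,0],[0.05,0,0,-0.01,0],[0.05,0,0,-0.02,0],[0.05,0,0,-0.03,0],[0.05,0,0,-0.03,0]]'; python3 -m pendant '[[0.05,-0.02,0,-0.03,0],[0.05,-0.035,0,-0.02,0],[0.05,-0.04,0,0,0],[0.05,-0.04,0,0,0],[0.05,-0.04,0,0,0],[0.05,-0.04,0,0,0],[0.05,-0.04,0,0,0],[0.05,-0.03,0,0,0],[0.05,0,0,0,0],[0.05,0,0,0,0]]'
python3 - <<'E'
from fr import *
p=np.load('p.npy');img,d=look('top');L=loc(p,deproj('top',d));z=L[...,2]
m=(abs(L[...,1]-.065)<.015)&(L[...,0]>-.1)&(L[...,0]<.02)&(z>.045)&(z<.08);print('paddle z',np.median(z[m]),m.sum())
m=(abs(z-.082)<.006)&(abs(L[...,1])<.033)&(abs(L[...,0]-.05)<.1)
m=cv2.morphologyEx(m.astype(np.uint8),cv2.MORPH_OPEN,np.ones((3,3)))>0
print('rack',cv2.minAreaRect((L[m][:,:2]*1000).astype(np.float32)),np.median(z[m]))
tool(p,(-.2,.034,.3)); s,_=look('scene')
cv2.imwrite('pics/end.png',np.vstack([cv2.resize(img[130:340,140:420],(560,420)),s])[:, :][0:840:1] if 0 else np.hstack([cv2.resize(img[130:340,140:420],(400,300)),cv2.resize(s,(400,300))]))
E
```

```text
t: 12.62
eef_pos: [0.4902, 0.2382, 0.3348]
tool_rot: [-0.0, 0.588, 0.809, -0.001]
contact_force: [1.5, -0.0, 0.5]
gripper_width: 0.586
grasp_force: 0.0
t: 13.45
eef_pos: [0.5786, -0.0351, 0.384]
tool_rot: [0.0, 0.59, 0.808, -0.0]
contact_force: [-0.1, -0.4, 0.3]
gripper_width: 0.581
grasp_force: 0.0
paddle z 0.06602756940392067 1248
rack ((65.73582458496094, -1.1417064666748047), (56.499813079833984, 108.28445434570312), 89.5161361694336) 0.0819132009150344
tcp chute [-0.2865  0.0345  0.3841] yaw 0.03 shift [0.0865 0.0005 0.0841] F [-0.5  0.5 -0.5] t 13.5
```

View pics/end.png

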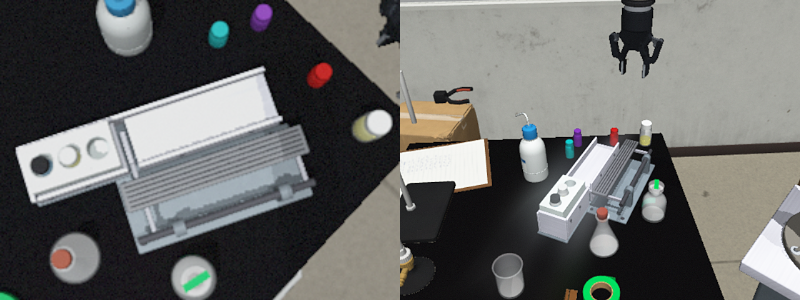

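The rack is home against the stop, (70,160) in the left half and at x = 65.7 mm by depth. Both vials stand, the paddle is up at z = 66 mm so the gate is shut, the bystanders are in place, and the arm is clear.

```bash
python3 -c "
from station import bot
print(bot.hand_in())"
```

```text
the job is handed in; nothing more can be done
None
```

The rack is home against the end stop with the gate shut behind it, both vials upright, the bystanders in place and the arm clear; I handed the job in at about 13.5 s, and no verdict came back.

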